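# Fish the serving spoon out of the tasting well

### The job

A long serving spoon has slipped down inside the chilled tasting well. Lift the loose cover off the opening and lay it, handle up, in the middle of the wooden board without dropping it; then draw the spoon out slantwise, black handle first, through the opening. Finish while holding it still in the gripper, the whole spoon a few centimetres above the level of the deck and touching nothing else, and leave the jars where they stand.

Things in the scene. Friction and masses are not known exactly. Their poses are not given: they have to be found in the camera images.
- tasting_well: low stainless box fixed on the counter, 360 (x) x 580 (y) x 150 mm high. Origin: centre of its footprint, on the counter; z up. Inside, a well 300 (x) x 510 (y) mm, centred, its flat floor 88 mm above the counter. A fixed deck plate covers it (top at 150, underside at 145 mm) but for one rectangular opening, x -75 to 75 and y -245 to -80 mm
- opening (a point): centre of the opening in the deck, at the level of the deck's top; the unit's axes. The opening is 150 mm along x and 165 mm along y: shorter than the spoon even corner to corner
- cover: loose flat steel cover, 164 (x) x 180 (y) mm, 4 mm thick, black-edged, 0.28 to 0.46 kg, lying over the opening at the start. Origin: centre of the underside of its plate, z up. A skirt of 138 x 154 mm outside hangs 8 mm below the plate (it stands on the skirt on a flat surface) and sits with 6 mm play in the opening
- cover_handle (a point): middle of the cover's stirrup handle: a dark round bar 10 mm thick and 80 mm long along the cover's y axis, its centre line 40 mm above the plate's underside
- spoon: serving spoon, 290 mm long, 0.08 to 0.17 kg, on the well's floor, handle under the opening, bowl hidden under the deck. Origin: mid-length, on its underside; x from handle to bowl, z up. Black handle x -145 to -35 mm, 22 wide, 20 high (z 0 to 20); steel shank 8 mm thick, centre line 10 (at the handle) to 15 mm high; round bowl 62 across, 18 deep, centred at x = 114, flat foot 24 across
- spoon_end (a point): free end of the handle, on its underside (x = -145 mm)
- spoon_heel (a point): lowest point of the bowl, on its underside (x = 114 mm)
- spoon_tip (a point): far rim of the bowl (x = 145 mm, 18 mm above the underside)
- board: pale wooden board fixed on the counter to the right of the unit, 280 (x) x 260 (y) x 20 mm. Origin: centre of its underside
- jar_green: full jar with gold lid and green contents, 68 mm across, 105 mm high, standing on the deck's left part; origin: centre of its underside
- jar_red: the same with red contents, also on the deck's left part
- jar_amber: the same with amber contents, on the counter beyond the board

How it is judged:
By the outcome, as a careful person would: the job done as asked, in the order asked, and still so for the second after the job is handed in, while the arm keeps its last pose, push and grip.
It also fails if it takes over 67 s, if anything falls off the work surface, if the arm or the gripper's body presses on something with over 40 N, if the wrist force passes 120 N, or if a joint passes its speed limit or range.

### The arm

A 7-joint arm with a two-finger parallel gripper is mounted at the origin on the work surface. World frame = base frame: x ahead of the robot, y to its left, z up, the work surface at z = 0. Lengths are in m, angles in rad, forces in N, time in s.
With the tool pointing down it reaches from about 0.4 to 0.75 m from the base axis. Payload 19.5 kg.
Tool frame: the origin (TCP) lies midway between the tips of the shut fingers; the grasp point (between the pads) lies 19 mm behind it; z points along the fingers, y is the direction in which the jaws open and shut (so a half turn about z gives the same grasp; the last joint's range is limited). The gripper opens to 85 mm and grips with 20 to 120 N. Pads are 22 mm wide; open, the fingers measure 114 mm over their backs; the gripper's body (76 mm by 85 mm) begins 54 mm behind the grasp point. The pads swing forward as they close: fully open they stand 13 mm farther back than shut.
Start: joints at [1.086, 0.707, -0.028, 1.485, 0.022, 0.951, -0.075], TCP at [0.246, -0.52, 0.231] pointing down, gripper open.
Joint ranges: [-2.71, 2.71], [-0.32, 2.16], [-1.57, 1.52], [0, 2.45], [-1.46, 4.6], [0, 2.02], [-2.83, 2.83]. Speed limits (rad/s): [1.89, 1.89, 2.57, 2.57, 3.01, 3.01, 3.01].

### API

Orientations are given as a 3x3 rotation matrix whose columns are the frame's x, y, z axes.
In Python, from station import readout, eyes, arm gives the robot as it stands. The module is installed in compiled form; this text tells all that it offers.
- The arm moves only by the shell command python3 -m handwheel 'ROWS' [FORCE]. ROWS is JSON, a list that holds one entry, the list of rows, each a list of 7 numbers: the gripper command: -1 is fully open, 1 is shut, values between are in proportion, then the shift along the tool's x, y, z in cm, then the turn, a rotation vector about the tool's x, y, z in degrees. A call has 1 to 8 rows; each row is the pose to reach, as a shift and turn from the pose measured when the call began, along the tool's axes at that moment; what a row does not reach only later rows make up. A row lasts 1/8 s, in which the tool goes at most 62.5 mm and 10.7 degrees, less where a joint would pass 70% of its speed; a pose out of reach is approached as far as the arm can. A call with a gripper value outside its range is refused whole. The fingers move at their own pace and stop on an object; FORCE is the grip in N (left out, the last holds). Time passes only in rows, so rows that repeat a pose let the fingers close. It gives the time, the measured TCP pose, the force and the opening at its end, in the units of the state.
- readout.state(): the state, without advancing time (a new reading comes with each control period).
- eyes.camera(name): name is "scene" or "top" or "wrist"; returns (picture, depth): 384x512x3 uint8, red, green, blue; 384x512 float32, m along the optical axis (not along the pixel's ray), 0 where there is no reading.
- eyes.get_calibration(name): a dict with "camera_matrix" (3x3 intrinsics, pixels), "rvec" (rotation vector, rad) and "tvec" (3), from world to camera coordinates, as OpenCV has them; the wrist camera has in their place "mount" (4x4, takes a point from camera to tool coordinates, whose origin is the TCP and whose axes are the flange's). Camera axes: x right, y down, z forward; pixel columns grow to the right and rows downward; lengths in m; the calibration is good to about 2 mm. A picture is of the moment at which its call begins: read the wrist's pose just before it. get_calibration takes no time and is no camera call.
- arm.hand_in(): hands the job in, once; it reports no verdict.
The state is a dict: "time": time; "q": joint angles; "joint_velocities": joint speeds; "tau": joint torques, N m; "ee_pos": TCP position; "ee_rot": TCP orientation; "contact_force": force on the tool from outside, world axes, zero at the start; "torque": the same for the moment, N m; "grip_width": finger opening in m.
Only numpy, scipy, OpenCV 4.12 (cv2) and the standard library are available. Lean on these libraries where they do the work, as an engineer would, in place of code of your own. Each camera call takes 0.05 s, during which the arm holds its last target.

## Working session

There is one attempt and no reset: what is moved stays moved. The work goes in short steps, Python scripts to look and compute and a shell command to move; the robot and the scene stay as the last step left them, time stands still between calls to the robot, and variables do not carry over. Pictures are saved under pics/ and viewed, and the job is handed in when it is done.

```bash
mkdir -p pics; ls; cat > h.py <<'E'
import numpy as np, cv2
from station import readout, eyes, arm
def cal(n):
    c=eyes.get_calibration(n); K=np.array(c["camera_matrix"])
    if n=="wrist":
        s=readout.state(); T=np.eye(4);T[:3,:3]=s["ee_rot"];T[:3,3]=s["ee_pos"]
        M=T@np.array(c["mount"]); return K,M[:3,:3],M[:3,3]
    R=cv2.Rodrigues(np.array(c["rvec"]))[0]; return K,R.T,-R.T@np.array(c["tvec"]).ravel()
def shot(n,f):
    C=cal(n); p,d=eyes.camera(n); cv2.imwrite("pics/"+f+".png",p[:,:,::-1]); np.savez("pics/"+f+".npz",p=p,d=d,K=C[0],R=C[1],t=C[2]); return p,d,C
def load(f):
    z=np.load("pics/"+f+".npz"); return z["p"],z["d"],(z["K"],z["R"],z["t"])
def onplane(C,uv,z):
    uv=np.atleast_2d(uv).astype(float); K,R,t=C
    r=np.c_[uv,np.ones(len(uv))]@np.linalg.inv(K).T@R.T
    return t+r*((z-t[2])/r[:,2])[:,None]
def cloud(d,C):
    K,R,t=C; v,u=np.mgrid[:d.shape[0],:d.shape[1]]
    r=np.stack([u,v,np.ones_like(u)],-1)@np.linalg.inv(K).T
    return (r*d[...,None])@R.T+t
def proj(C,X):
    K,R,t=C; x=(np.atleast_2d(X)-t)@R@K.T; return x[:,:2]/x[:,2:]
E
python3 - <<'E'
from h import *
s=readout.state(); print({k:np.round(v,3).tolist() for k,v in s.items()})
for n in("top","scene","wrist"):
    p,d,C=shot(n,n+"0"); print(n,C[2],C[1][:,2])
print(eyes.get_calibration("wrist")["mount"])
E
```

```text
pics
{'time': 0.0, 'q': [1.086, 0.707, -0.028, 1.485, 0.022, 0.951, -0.075], 'joint_velocities': [-0.0, -0.0, 0.0, 0.002, -0.001, 0.001, -0.0], 'tau': [-0.0, -88.319, 1.234, -23.616, 0.017, 0.007, 0.0], 'ee_pos': [0.246, -0.519, 0.231], 'ee_rot': [[0.904, 0.428, -0.0], [0.428, -0.904, 0.001], [-0.0, -0.001, -1.0]], 'contact_force': [-0.531, -0.285, -0.311], 'torque': [-0.039, -0.013, -0.043], 'grip_width': 0.085}
top [ 0.40083924 -0.04112686  1.28192232] [ 1.66648578e-01  9.47022157e-04 -9.86015900e-01]
scene [1.17479752 0.62914365 0.84785146] [-0.51847754 -0.57386082 -0.63392808]
wrist [ 0.32107922 -0.48522936  0.37282394] [-0.2917752  -0.13816375 -0.9464555 ]
[[ 3.92739886e-04 -9.46471244e-01 -3.22787903e-01  8.22224132e-02]
 [ 9.99999716e-01  1.64182683e-04  7.35298888e-04  1.08697207e-03]
 [-6.42943069e-04 -3.22788100e-01  9.46471040e-01 -1.41933064e-01]
 [ 0.00000000e+00  0.00000000e+00  0.00000000e+00  1.00000000e+00]]
```

View pics/top0.png

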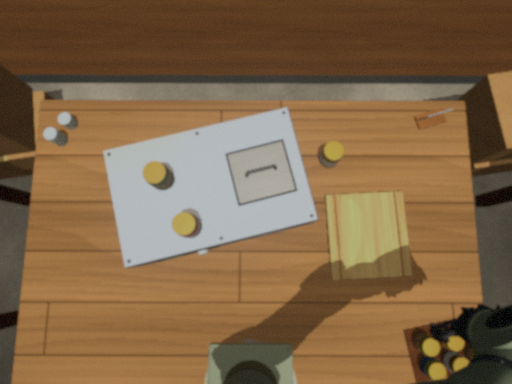

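View pics/scene0.png

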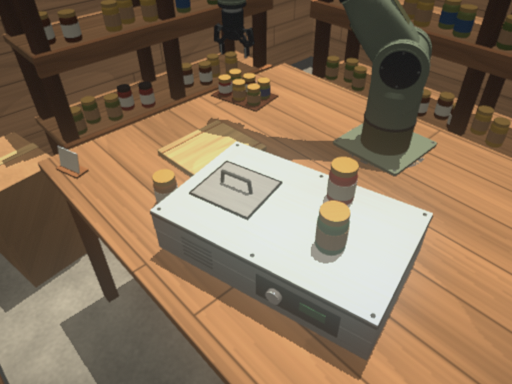

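The top view shows the deck's corners near (105,153), (287,110), (316,218) and (125,265). The cover is around (262,172) with its handle along (247–276,171), the board is centred near (368,235), and the amber jar is at (333,150). Next I measure these.

```bash
python3 - <<'E'
from h import *
p,d,C=load("top0"); P=cloud(d,C)
hsv=cv2.cvtColor(p,cv2.COLOR_RGB2HSV)
# deck by depth height
m=((P[...,2]>0.135)&(P[...,2]<0.165)&(P[...,0]>0.2)).astype(np.uint8)
n,l,st,_=cv2.connectedComponentsWithStats(m); i=1+st[1:,4].argmax(); 
q=P[l==i][:,:]; print("deck z",np.median(q[:,2]),st[i])
c=max(cv2.findContours((l==i).astype(np.uint8),0,2)[0],key=cv2.contourArea)
r=cv2.minAreaRect(onplane(C,c[:,0],0.15)[:,:2].astype(np.float32)*1000); print(r)
print(onplane(C,cv2.boxPoints(cv2.minAreaRect(c)),.15))
# board
m=((hsv[...,0]>20)&(hsv[...,0]<32)&(hsv[...,1]>60)&(hsv[...,2]>120)).astype(np.uint8)
m[:, :322]=0;m[:185]=0;m[290:]=0;m[:,420:]=0
c=max(cv2.findContours(m,0,2)[0],key=cv2.contourArea)
print("board",cv2.minAreaRect(onplane(C,c[:,0],0.02)[:,:2].astype(np.float32)*1000), cv2.boundingRect(c))
# handle: dark within cover
sub=p[130:210,220:305].astype(int).sum(2)
big=cv2.resize(p[100:280,200:420],None,fx=3.6,fy=3.3,interpolation=cv2.INTER_CUBIC);cv2.imwrite("pics/crop0.png",big[:,:,::-1])
# handle points by height
m=(P[...,2]>0.175)&(P[...,2]<.21); m[:140]=0;m[205:]=0;m[:,:230]=0;m[:,300:]=0
print("handle",m.sum(),P[m].mean(0),P[m].min(0),P[m].max(0))
mm=(hsv[...,0]>15)&(hsv[...,0]<30)&(hsv[...,1]>150)&(hsv[...,2]>120)&(P[...,2]>.09)
n,l,st,ce=cv2.connectedComponentsWithStats(mm.astype(np.uint8))
for i in range(1,n):
    if st[i,4]>100: print("jar",st[i],P[l==i].mean(0))
E
```

```text
deck z 0.15019608810115692 [  103   107   215   161 21612]
((617.37060546875, 122.84840393066406), (363.0589294433594, 581.289794921875), 14.12694263458252)
[[ 0.71632583  0.46946697  0.15      ]
 [ 0.87284984 -0.12005314  0.15      ]
 [ 0.51203462 -0.20238151  0.15      ]
 [ 0.37056733  0.35970472  0.15      ]]
board ((492.40667724609375, -384.3740539550781), (246.386474609375, 194.2830810546875), 2.834794759750366) (337, 192, 63, 78)
handle 110 [ 0.65547145 -0.03193884  0.19332365] [ 0.641337   -0.07579036  0.17751085] [0.670108   0.01235725 0.20025462]
jar [324 141  20  20 239] [ 0.73486931 -0.26318254  0.1149176 ]
```

View pics/crop0.png

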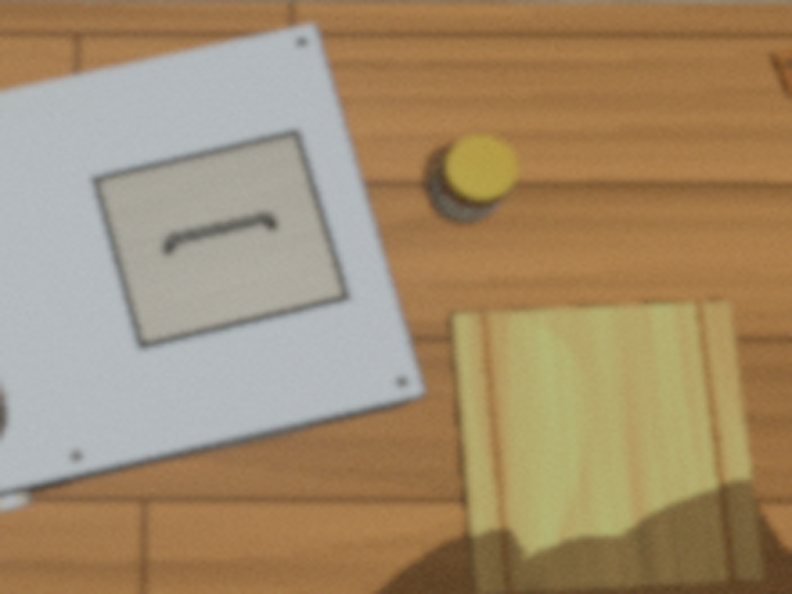

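View pics/wrist0.png

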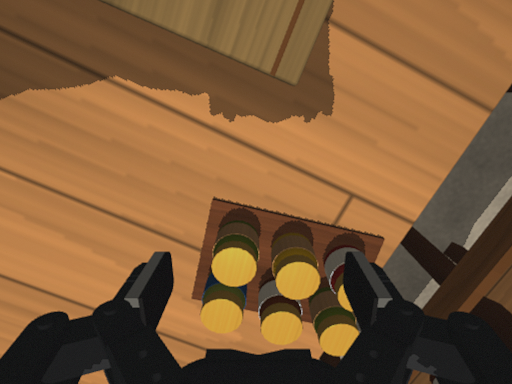

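```bash
cat >> h.py <<'E'
from scipy.spatial.transform import Rotation as Rn
YAW=np.deg2rad(14.1); UO=np.array([0.6174,0.1228,0]); UR=Rn.from_euler('z',YAW).as_matrix()
def u2w(p): return UO+UR@np.array(p,float)
def w2u(p): return (np.atleast_2d(p)-UO)@UR
def tool(yaw_x_deg,tilt_deg=0):
    # tool z down, tool x at world angle yaw; tilt = rotation about unit -x ( handle-up)
    a=np.deg2rad(yaw_x_deg); R=np.array([[np.cos(a),np.sin(a),0],[np.sin(a),-np.cos(a),0],[0,0,-1.]])
    yt=R[:,1]; return Rn.from_rotvec(-np.deg2rad(tilt_deg)*yt).as_matrix()@R
def go(pos,R):
    s=readout.state(); R0=np.array(s["ee_rot"]); 
    print("t",round(s["time"],2),"pos",np.round(s["ee_pos"],4),"shift cm",np.round(100*R0.T@(np.array(pos)-s["ee_pos"]),2),"turn",np.round(np.rad2deg(Rn.from_matrix(R0.T@R).as_rotvec()),1))
E
python3 - <<'E'
from h import *
p,d,C=load("top0"); P=cloud(d,C)
uv=np.array([(325.8,195.5),(402.2,191.5),(411.7,275.8),(332.5,279.4)])
q=onplane(C,uv,.02);print(q,q.mean(0),np.linalg.norm(np.diff(q,axis=0),axis=1))
m=((P[...,2]>0.012)&(P[...,2]<0.03)).astype(np.uint8);m[:,:322]=0;m[:185]=0;m[:,418:]=0;m[292:]=0
m=cv2.morphologyEx(m,cv2.MORPH_OPEN,np.ones((3,3)))
c=max(cv2.findContours(m,0,2)[0],key=cv2.contourArea)
print(cv2.minAreaRect(onplane(C,c[:,0],.02)[:,:2].astype(np.float32)*1000))
# handle line on plane z=.195
hm=(p.sum(2)<300); hm[:160]=0;hm[185:]=0;hm[:,:242]=0;hm[:,282:]=0
v,u=np.nonzero(hm); q=onplane(C,np.c_[u,v],.195)[:,:2]
m_=q.mean(0); w=np.linalg.svd(q-m_)[2][0]; print("handle",m_,np.rad2deg(np.arctan2(w[1],w[0])),len(u)); 
r=cv2.minAreaRect((q*1000).astype(np.float32));print(r)
print(w2u([*m_,0]))
cc=np.array([(93,178),(300,131),(348,297),(142,347)])/[3.6,3.3]+[200,100]
q=onplane(C,cc,.154);print(q.mean(0),w2u(q.mean(0)))
for a in ((0.6555,-0.033,.29),):go(a,tool(104.1))
E
```

```text
[[ 0.60524254 -0.249753    0.02      ]
 [ 0.61935822 -0.50479172  0.02      ]
 [ 0.34439757 -0.51936601  0.02      ]
 [ 0.33245547 -0.26446927  0.02      ]] [ 0.47536345 -0.384595    0.02      ] [0.25542906 0.27534663 0.25517633]
((477.8330383300781, -382.0538024902344), (279.0185241699219, 259.7333984375), 3.0948495864868164)
handle [ 0.65148899 -0.03130859] -75.20498477317093 23
((650.593017578125, -33.254486083984375), (7.924500942230225, 88.04808044433594), 14.493263244628906)
[[-0.0044812 -0.1577702  0.       ]]
[ 0.65499604 -0.03558651  0.154     ] [[-0.00212199 -0.1627736   0.154     ]]
t 0.15 pos [ 0.2463 -0.5194  0.231 ] shift cm [ 57.81 -26.42  -5.88] turn [ -0.   -0.  -78.7]
```

```bash
python3 -m handwheel '[[[-1,3,-1,-4,0,0,-8],[-1,8,-4,-6,0,0,-16],[-1,14,-6,-6,0,0,-26],[-1,20,-9,-6,0,0,-36],[-1,25,-11,-6,0,0,-46],[-1,31,-14,-6,0,0,-56],[-1,37,-17,-6,0,0,-66],[-1,43,-20,-6,0,0,-76]]]' 30; python3 -c "
from h import *
go((0.6555,-0.033,.29),tool(104.1));print(np.round(readout.state()['q'],2))"
```

```text
time: 1.15
ee_pos: [0.5416, -0.1636, 0.2911]
ee_rot: [[-0.202, 0.979, -0.0], [0.979, 0.202, 0.001], [0.001, -0.0, -1.0]]
contact_force: [0.7, -0.1, 0.0]
grip_width: 0.0853
t 1.15 pos [ 0.5416 -0.1636  0.2911] shift cm [10.49 13.8   0.11] turn [-0.  -0.  -2.4]
[ 0.43  0.65 -0.38  1.41  0.25  1.13  0.21]
```

```bash
python3 -m handwheel '[[[-1,4,5,0,0,0,-2.4],[-1,7.5,10,0,0,0,-2.4],[-1,10.5,13.8,0,0,0,-2.4],[-1,10.5,13.8,0,0,0,-2.4],[-1,10.5,13.8,0,0,0,-2.4]]]' 30; python3 -c "
from h import *
go((0.6555,-0.033,.29),tool(104.1));p,d,C=shot('wrist','w1')"
```

```text
time: 1.78
ee_pos: [0.6553, -0.0333, 0.2908]
ee_rot: [[-0.243, 0.97, -0.001], [0.97, 0.243, 0.0], [0.0, -0.001, -1.0]]
contact_force: [0.6, 0.3, -0.3]
grip_width: 0.0853
t 1.77 pos [ 0.6553 -0.0333  0.2908] shift cm [0.03 0.03 0.08] turn [-0.1 -0.  -0. ]
```

View pics/w1.png

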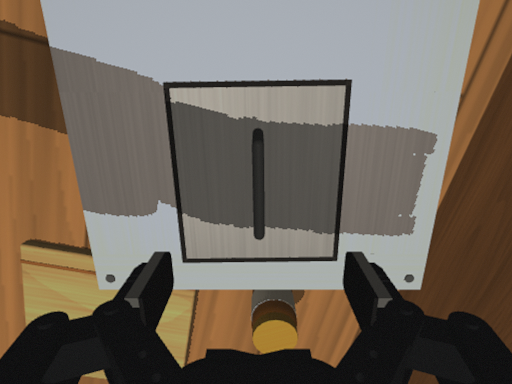

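The wrist view shows the handle bar from (258,131) to (260,238), and the cover corners at (164,82), (351,80), (337,260) and (184,262). The jaws are aligned across the bar.

```bash
python3 -c "
from h import *
p,d,C=load('w1')
q=onplane(C,[(258,131),(260,238)],.194);m=q.mean(0);print(q,m,np.linalg.norm(q[0]-q[1]))
e=q[0]-q[1];print(np.rad2deg(np.arctan2(e[1],e[0])))
c=onplane(C,[(164,82),(351,80),(337,260),(184,262)],.154);print(c.mean(0),w2u(c.mean(0)),np.linalg.norm(np.diff(c,axis=0),axis=1))
go((m[0],m[1],.171),tool(104.1))"
```

```text
[[ 0.64202982  0.01672234  0.194     ]
 [ 0.66656855 -0.07369932  0.194     ]] [ 0.65429919 -0.02848849  0.194     ] 0.09369218754950295
105.1833053347248
[ 0.65559637 -0.03333659  0.154     ] [[-0.00099163 -0.16073772  0.154     ]] [0.16296729 0.17922205 0.16294624]
t 1.82 pos [ 0.6552 -0.0339  0.2911] shift cm [ 0.54  0.05 12.01] turn [-0.  -0.  -0.1]
```

```bash
python3 -m handwheel '[[[-1,0.2,0,5,0,0,0],[-1,0.2,0,9,0,0,0],[-1,0.2,0,12,0,0,0],[-1,0.2,0,12,0,0,0],[1,0.2,0,12,0,0,0],[1,0.2,0,12,0,0,0],[1,0.2,0,12,0,0,0],[1,0.2,0,12,0,0,0]]]' 60
```

```text
time: 2.82
ee_pos: [0.6547, -0.0319, 0.1715]
ee_rot: [[-0.242, 0.97, -0.0], [0.97, 0.242, -0.0], [-0.0, -0.0, -1.0]]
contact_force: [0.5, -0.2, 0.0]
grip_width: 0.0121
```

```bash
python3 -m handwheel '[[[1,0,0,0,0,0,0],[1,0,0,-1,0,0,0],[1,0,0,-3,0,0,0],[1,0,0,-6,0,0,0],[1,0,0,-10,0,0,0],[1,0,0,-13,0,0,0],[1,0,0,-13,0,0,0]]]' 80; python3 -c "
from h import *
shot('wrist','w2');shot('top','t2')
go((0.477,-0.383,.30),tool(93.1))
go((0.477,-0.383,.30),tool(3.1))"
```

```text
time: 3.7
ee_pos: [0.6552, -0.0318, 0.3035]
ee_rot: [[-0.242, 0.97, 0.003], [0.97, 0.242, 0.0], [-0.001, 0.003, -1.0]]
contact_force: [1.3, 0.2, -4.1]
grip_width: 0.0075
t 3.8 pos [ 0.6545 -0.0319  0.3008] shift cm [-29.76 -25.73   0.1 ] turn [-0.1 -0.  10.9]
t 3.8 pos [ 0.6545 -0.0319  0.3008] shift cm [-29.76 -25.73   0.1 ] turn [-1.000e-01  1.000e-01  1.009e+02]
```

View pics/w2.png

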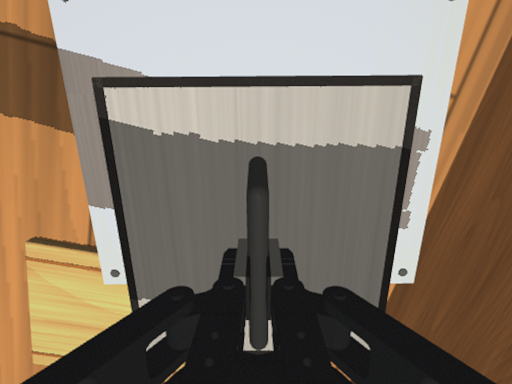

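View pics/t2.png

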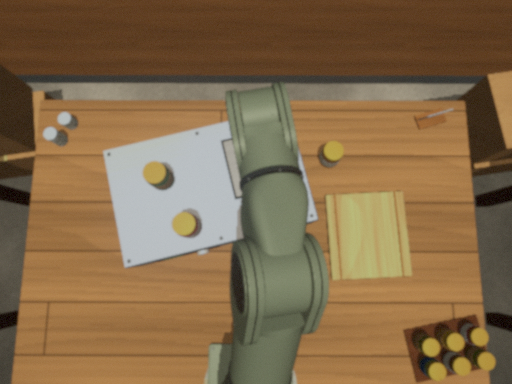

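```bash
python3 -c "
from h import *
p,d,C=load('w2')
c=onplane(C,[(95,78),(421,76)],.284);m=c.mean(0);e=c[1]-c[0];print(c,np.linalg.norm(e),np.rad2deg(np.arctan2(e[1],e[0])))
n=np.array([e[1],-e[0],0])/np.linalg.norm(e);ctr=m+n*.09;print('centre',ctr, readout.state()['ee_pos'])
"
python3 -m handwheel '[[[1,-3,-2.5,0,0,0,2],[1,-7,-6,0,0,0,4],[1,-11,-9.5,0,0,0,6],[1,-15,-13,0,0,0,8],[1,-19,-16.5,0,0,0,10],[1,-23,-20,0,0,0,10.9],[1,-27,-23.5,0,0,0,10.9],[1,-29.5,-25.5,0,0,0,10.9]]]'
```

```text
[[0.55392241 0.03343752 0.284     ]
 [0.71264062 0.07412399 0.284     ]] 0.16385010615911932 14.37783860284574
centre [ 0.65562989 -0.03340038  0.284     ] [ 0.65445225 -0.03189162  0.30075043]
time: 4.8
ee_pos: [0.4765, -0.3822, 0.2998]
ee_rot: [[-0.052, 0.999, -0.003], [0.999, 0.052, 0.0], [0.0, -0.003, -1.0]]
contact_force: [0.4, 0.1, -2.6]
grip_width: 0.0072
```

```bash
python3 -m handwheel '[[[1,0,0,4,0,0,0],[1,0,0,9,0,0,0],[1,0,0,14,0,0,0],[1,0,0,19,0,0,0],[1,0,0,22,0,0,0],[1,0,0,23.5,0,0,0],[1,0,0,23.5,0,0,0],[1,0,0,23.5,0,0,0]]]'; python3 -c "
from h import *
shot('scene','s3');go((0.477,-0.383,.0495),tool(93.1))"
```

```text
time: 5.8
ee_pos: [0.4761, -0.3824, 0.0658]
ee_rot: [[-0.052, 0.999, -0.002], [0.999, 0.052, -0.0], [-0.0, -0.002, -1.0]]
contact_force: [0.5, -0.4, -3.4]
grip_width: 0.0073
t 5.85 pos [ 0.4761 -0.3825  0.0659] shift cm [-0.06  0.09  1.64] turn [-0.1  0.  -0.1]
```

View pics/s3.png

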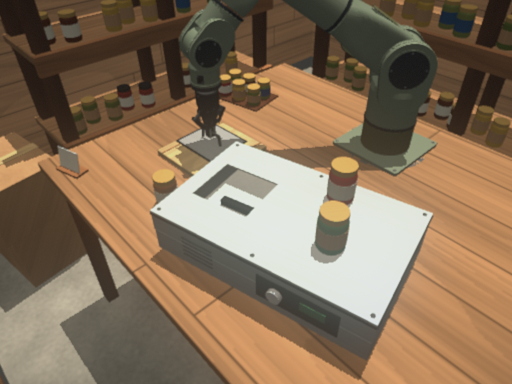

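The cover hangs just over the board (near 215,140), the opening is free, and the black handle shows in it at (237,205). I lower the cover gently.

```bash
python3 -m handwheel '[[[1,0,0,0.8,0,0,0],[1,0,0,1.3,0,0,0],[1,0,0,1.5,0,0,0],[1,0,0,1.6,0,0,0],[1,0,0,1.65,0,0,0],[1,0,0,1.65,0,0,0]]]'
```

```text
time: 6.6
ee_pos: [0.4761, -0.3825, 0.0496]
ee_rot: [[-0.052, 0.999, -0.002], [0.999, 0.052, -0.001], [-0.001, -0.002, -1.0]]
contact_force: [-0.9, 1.3, 0.5]
grip_width: 0.0078
```

```bash
python3 -m handwheel '[[[-0.5,0,0,0,0,0,0],[-0.5,0,0,0,0,0,0],[-0.5,0,0,0,0,0,0],[-0.5,0,0,0,0,0,0],[-0.5,0,0,-4,0,0,0],[-0.5,0,0,-9,0,0,0],[-0.5,0,0,-15,0,0,0],[-0.5,0,0,-21,0,0,0]]]'; python3 -c "
from h import *
go((*u2w((0,-162,0))[:2],.30),tool(104.1));shot('wrist','w4')"
```

```text
time: 7.6
ee_pos: [0.4763, -0.3822, 0.2617]
ee_rot: [[-0.052, 0.999, -0.002], [0.999, 0.052, -0.001], [-0.0, -0.002, -1.0]]
contact_force: [0.6, -0.6, -0.5]
grip_width: 0.064
t 7.6 pos [ 0.4763 -0.3822  0.2617] shift cm [-1.584714e+04  3.136180e+03 -2.270000e+00] turn [ -0.1   0.  -11.1]
```

View pics/w4.png

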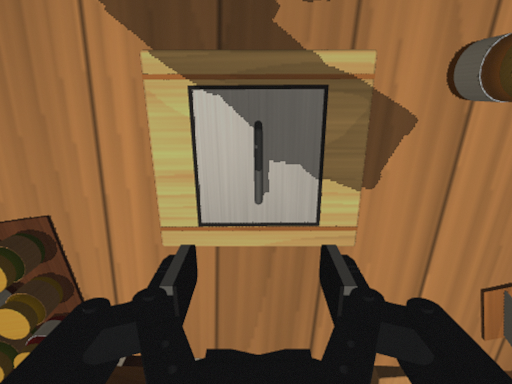

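```bash
python3 -m handwheel '[[[-0.5,4,2,-4,0,0,-3],[-1,9,5,-4,0,0,-6],[-1,14,8,-4,0,0,-9],[-1,19,11,-4,0,0,-11],[-1,24,14,-4,0,0,-11],[-1,29,17,-4,0,0,-11],[-1,33,19,-4,0,0,-11],[-1,33,19,-4,0,0,-11]]]'; python3 -c "
from h import *
go((*u2w((0,-.162,0))[:2],.30),tool(104.1));shot('wrist','w5');shot('top','t5')"
```

```text
time: 8.65
ee_pos: [0.651, -0.0395, 0.3077]
ee_rot: [[-0.246, 0.969, 0.005], [0.969, 0.246, -0.004], [-0.005, 0.004, -1.0]]
contact_force: [0.3, -1.1, -0.3]
grip_width: 0.0853
t 8.65 pos [ 0.651  -0.0395  0.3077] shift cm [0.36 0.69 0.77] turn [0.2 0.3 0.2]
```

View pics/w5.png

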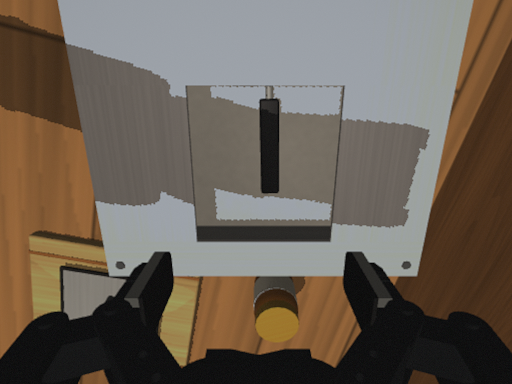

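View pics/t5.png

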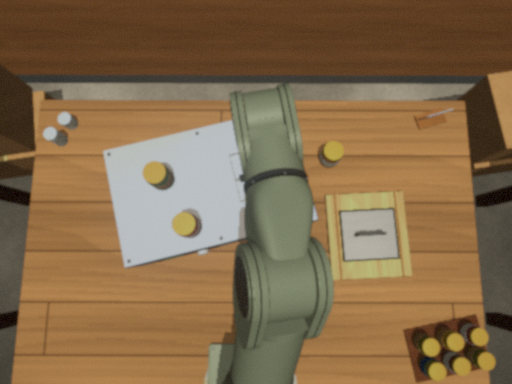

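The spoon's black handle runs from (269,98) at the shank to (270,193) at the free end. The opening's edges lie at columns 186–343 and rows 86–241.

```bash
python3 -c "
from h import *
p,d,C=load('w5');P=cloud(d,C);g=p.max(2)
m=(g<45).astype(np.uint8);m[:92]=0;m[205:]=0;m[:,:230]=0;m[:,300:]=0
c=max(cv2.findContours(m,0,2)[0],key=cv2.contourArea)
z=P[...,2][m>0];print('z',np.percentile(z,[5,50,95]))
r=cv2.minAreaRect((w2u(onplane(C,c[:,0],.108))[:,:2]*1000).astype(np.float32));print(r,cv2.boxPoints(r))
q=onplane(C,[(186,86),(343,86),(331,241),(197,241)],.15);print(w2u(q))
X=P[(P[...,2]>.08)&(P[...,2]<.096)];print('floor',len(X),np.median(X[:,2]) if len(X) else 0)
ms=(P[...,2]>.093)&(P[...,2]<.12)&(g>60); ms[120:]=0
print(np.median(w2u(P[ms]),0),ms.sum())
"
```

```text
z [0.10545864 0.10712597 0.10837362]
((5.963443756103516, -146.86343383789062), (20.411968231201172, 107.27301788330078), 1.4381226301193237) [[  -5.585459   -93.49996  ]
 [  -2.8931918 -200.7392   ]
 [  17.512346  -200.2269   ]
 [  14.82008    -92.98767  ]]
[[-0.07475157 -0.08068807  0.15      ]
 [ 0.0728572  -0.08022887  0.15      ]
 [ 0.07515645 -0.24374526  0.15      ]
 [-0.07479259 -0.24388909  0.15      ]]
floor 19172 0.0875116621849363
[ 0.00301778 -0.0883327   0.1013006 ] 128
```

```bash
cat > path.py <<'E'
from h import *
# spoon outline pts (s,h) mm
S=[]
for s in np.arange(-145,-34,2.): S+= [(s,0),(s,20)]
for s in np.arange(-35,84,2.): c=10+5*(s+35)/118; S+=[(s,c-4),(s,c+4)]
for a in np.linspace(0,np.pi,40):
    s=114-31*np.cos(a); S+=[(s,18)]; S+=[(s,18*max(0,(abs(s-114)-12)/19)**1.5)]
S=np.array(S)
SG=-123. # tcp s
TH=2.    # tcp h
G=[(s+SG,h) for h in (30,50) for s in (-13,13)]+[(SG+a,75.) for a in np.linspace(-43,43,9)]+[(SG+a,110.) for a in (65,85,105)]
G=np.array(G)
def T(pts,th,yh,zh):
    t=np.deg2rad(th); sd=np.array([np.cos(t),-np.sin(t)]); n=np.array([np.sin(t),np.cos(t)])
    return np.array([yh,zh])+(pts[:,:1]-114)*sd+pts[:,1:]*n
def dist(P):
    def rect(y0,y1,z0,z1):
        dy=np.maximum(np.maximum(y0-P[:,0],P[:,0]-y1),0);dz=np.maximum(np.maximum(z0-P[:,1],P[:,1]-z1),0)
        return np.hypot(dy,dz).min()
    return [round(float(x),1) for x in (rect(-80,300,145,150),rect(-290,-245,0,150),P[:,1].min()-88)]
X0=6.0
def pose(th,yh,zh):
    p=T(np.array([(SG,TH)]),th,yh,zh)[0]
    x=(6.8-0.025*0) 
    return u2w((x/1000,p[0]/1000,p[1]/1000)),tool(104.1+1.4,th)
W=[(0,58,88),(7,57,91),(14,55,91),(17,40,92),(20,22,93),(24,0,93),(28,-22,94),(32,-45,96),(35,-68,99),(35,-85,111),(35,-102,130),(35,-118,160),(35,-125,195),(35,-125,215)]
E
python3 - <<'E'
from path import *
for w in W: print(w,"spoon",dist(T(S,*w)),"grip",dist(T(G,*w)),"tcp",np.round(pose(*w)[0],3), "zmin",T(S,*w)[:,1].min().round())
go(u2w((.0068,-.180,.14)),tool(105.5)); go(u2w((.0068,-.180,.0905)),tool(105.5))
E
```

```text
(0, 58, 88) spoon [38.0, 44.0, 0.0] grip [48.0, 26.4, 30.0] tcp [ 0.668 -0.049  0.09 ] zmin 88.0
(7, 57, 91) spoon [18.1, 44.9, 1.7] grip [60.7, 57.5, 60.1] tcp [ 0.667 -0.048  0.122] zmin 90.0
(14, 55, 91) spoon [4.7, 48.8, 0.1] grip [70.1, 71.6, 86.3] tcp [ 0.667 -0.045  0.15 ] zmin 88.0
(17, 40, 92) spoon [1.1, 41.3, 0.4] grip [82.8, 70.1, 98.2] tcp [ 0.669 -0.056  0.163] zmin 88.0
(20, 22, 93) spoon [0.0, 39.4, 0.8] grip [91.5, 70.8, 109.8] tcp [ 0.673 -0.07   0.176] zmin 89.0
(24, 0, 93) spoon [0.0, 47.6, -0.1] grip [97.2, 77.6, 123.5] tcp [ 0.677 -0.085  0.191] zmin 88.0
(28, -22, 94) spoon [0.7, 55.2, -0.0] grip [103.3, 85.3, 137.7] tcp [ 0.68  -0.099  0.207] zmin 88.0
(32, -45, 96) spoon [5.1, 60.2, 1.0] grip [110.8, 93.8, 152.1] tcp [ 0.684 -0.113  0.223] zmin 89.0
(35, -68, 99) spoon [12.0, 59.8, 3.3] grip [119.5, 102.6, 164.1] tcp [ 0.688 -0.129  0.237] zmin 91.0
(35, -85, 111) spoon [12.7, 59.8, 15.3] grip [136.3, 114.1, 176.1] tcp [ 0.692 -0.145  0.249] zmin 103.0
(35, -102, 130) spoon [7.0, 68.7, 34.3] grip [160.5, 133.1, 195.1] tcp [ 0.696 -0.162  0.268] zmin 122.0
(35, -118, 160) spoon [7.3, 89.1, 64.3] grip [194.4, 163.1, 225.1] tcp [ 0.7   -0.177  0.298] zmin 152.0
(35, -125, 195) spoon [42.7, 114.8, 99.3] grip [229.2, 198.1, 260.1] tcp [ 0.701 -0.184  0.333] zmin 187.0
(35, -125, 215) spoon [61.8, 131.4, 119.3] grip [247.8, 218.1, 280.1] tcp [ 0.701 -0.184  0.353] zmin 207.0
t 8.75 pos [ 0.6504 -0.0435  0.3082] shift cm [-0.94  1.47 16.83] turn [ 0.2  0.4 -1.5]
t 8.75 pos [ 0.6504 -0.0435  0.3082] shift cm [-0.9   1.45 21.78] turn [ 0.2  0.4 -1.5]
```

```bash
python3 -m handwheel '[[[-1,-0.9,1.4,5,0.2,0.4,-1.5],[-1,-0.9,1.4,10,0.2,0.4,-1.5],[-1,-0.9,1.4,14,0.2,0.4,-1.5],[-1,-0.9,1.4,15,0.2,0.4,-1.5],[-1,-0.9,1.4,15,0.2,0.4,-1.5]]]' 100; python3 - <<'E'
from path import *
go(u2w((.0068,-.180,.0905)),tool(105.5))
shot('wrist','w6')
for yh in (57,45,30,15,0,-15,-30,-45,-60,-75):
    b=max(((min(a[0],a[1]-8,a[2]),th,zh,a) for th in np.arange(0,40,1) for zh in np.arange(88,120,1) for a in [dist(T(S,th,yh,zh))] if True),key=lambda r:r[0])
    print(yh,b)
E
```

```text
time: 9.38
ee_pos: [0.6672, -0.0505, 0.1592]
ee_rot: [[-0.266, 0.964, 0.001], [0.964, 0.266, -0.001], [-0.001, 0.001, -1.0]]
contact_force: [-0.1, 1.0, -0.1]
grip_width: 0.0852
t 9.38 pos [ 0.6672 -0.0505  0.1592] shift cm [0.03 0.07 6.87] turn [ 0.1  0.  -0.1]
57 (19.0, np.int64(0), np.int64(107), [19.0, 43.0, 19.0])
45 (19.0, np.int64(0), np.int64(107), [19.0, 31.0, 19.0])
30 (10.8, np.int64(9), np.int64(101), [10.8, 19.2, 11.2])
15 (5.9, np.int64(15), np.int64(97), [5.9, 17.1, 5.9])
0 (6.6, np.int64(16), np.int64(98), [6.6, 17.6, 6.6])
-15 (7.4, np.int64(17), np.int64(99), [7.9, 18.5, 7.4])
-30 (8.8, np.int64(17), np.int64(102), [8.8, 17.0, 10.4])
-45 (10.0, np.int64(19), np.int64(102), [10.9, 19.7, 10.0])
-60 (11.8, np.int64(20), np.int64(104), [12.8, 20.1, 11.8])
-75 (14.5, np.int64(22), np.int64(108), [14.5, 24.7, 15.3])
```

View pics/w6.png

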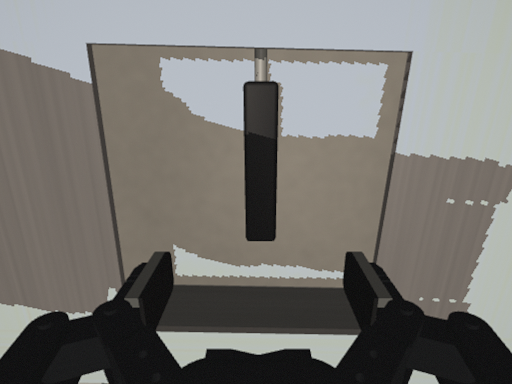

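The handle is centred between the fingers (columns 245–277, free end at row 240), and the opening's edges are clear of the fingers. I check the end point, then descend.

```bash
python3 - <<'E'
from h import *
p,d,C=load('w6')
print(w2u(onplane(C,[(246,239),(276,239),(245,84),(277,84)],.108))*1000)
E
python3 -m handwheel '[[[-1,0,0,3,0,0,0],[-1,0,0,5,0,0,0],[-1,0,0,6.3,0,0,0],[-1,0,0,6.7,0,0,0],[-1,0,0,6.7,0,0,0]]]' 100
```

```text
[[  -2.65353592 -199.59587389  108.        ]
 [  18.90243414 -199.0930704   108.        ]
 [  -4.40522172  -94.88807952  108.        ]
 [  14.96711524  -94.4269081   108.        ]]
time: 10.05
ee_pos: [0.668, -0.0504, 0.0937]
ee_rot: [[-0.266, 0.964, 0.003], [0.964, 0.266, -0.0], [-0.001, 0.003, -1.0]]
contact_force: [-0.1, 0.8, -0.3]
grip_width: 0.0858
```

```bash
python3 -m handwheel '[[[-1,0,0,0.3,0,0,0],[0,0,0,0.3,0,0,0],[1,0,0,0.3,0,0,0],[1,0,0,0.3,0,0,0],[1,0,0,0.3,0,0,0],[1,0,0,0.3,0,0,0],[1,0,0,0.3,0,0,0]]]' 100; python3 -c "
from h import *
print(w2u(readout.state()['ee_pos'])*1000)"
```

```text
time: 10.92
ee_pos: [0.6681, -0.0504, 0.091]
ee_rot: [[-0.266, 0.964, 0.004], [0.964, 0.266, -0.001], [-0.001, 0.003, -1.0]]
contact_force: [-1.4, -0.3, 7.5]
grip_width: 0.0198
[[   7.0274849  -180.32800126   90.98986256]]
```

```bash
cat >> path.py <<'E'
SG=-124.;TH=3.
W=[(0,57,93),(3,54,97),(7,46,99),(11,35,99),(14,22,98),(15,10,98),(16,-2,98),(17,-15,99),
   (18,-30,101),(19,-45,102),(20,-60,104),(22,-75,108),(25,-88,116),(28,-100,128),(30,-110,145),(30,-118,165),(30,-122,185),(30,-122,205),(30,-122,215)]
def plan(ws):
    s=readout.state(); R0=np.array(s["ee_rot"])
    for w in ws:
        p,R=pose(*w); print(w,"sp",dist(T(S,*w)),"gr",dist(T(G,*w)),"shift",np.round(100*R0.T@(p-s["ee_pos"]),1),"turn",np.round(np.rad2deg(Rn.from_matrix(R0.T@R).as_rotvec()),1))
E
python3 - <<'E'
from path import *
plan(W)
E
```

```text
(0, 57, 93) sp [33.0, 43.0, 5.0] gr [53.0, 28.4, 35.0] shift [-0.1 -0.  -0.5] turn [ 0.2  0.1 -0.1]
(3, 54, 97) sp [24.5, 40.4, 8.4] gr [63.8, 43.4, 50.7] shift [-0.3 -0.  -2.1] turn [ 0.2 -2.9 -0.1]
(7, 46, 99) sp [15.5, 33.9, 9.7] gr [74.3, 47.4, 68.1] shift [-1. -0. -4.] turn [ 0.2 -6.9 -0.1]
(11, 35, 99) sp [8.1, 25.8, 8.8] gr [82.2, 48.1, 83.2] shift [-1.8 -0.  -5.6] turn [  0.2 -10.9  -0.1]
(14, 22, 98) sp [5.4, 19.0, 7.1] gr [86.7, 49.2, 93.3] shift [-2.8 -0.1 -6.7] turn [  0.2 -13.9  -0.1]
(15, 10, 98) sp [6.0, 15.8, 6.9] gr [88.9, 46.8, 97.0] shift [-3.9 -0.1 -7.1] turn [  0.2 -14.9  -0.1]
(16, -2, 98) sp [7.1, 17.0, 6.6] gr [92.0, 47.0, 100.6] shift [-5.  -0.1 -7.5] turn [  0.2 -15.9  -0.1]
(17, -15, 99) sp [7.9, 18.5, 7.4] gr [97.2, 49.7, 105.2] shift [-6.1 -0.1 -8. ] turn [  0.2 -16.9  -0.1]
(18, -30, 101) sp [8.7, 19.8, 9.2] gr [105.0, 50.0, 110.8] shift [-7.5 -0.2 -8.6] turn [  0.2 -17.9  -0.1]
(19, -45, 102) sp [10.9, 19.7, 10.0] gr [112.8, 53.3, 115.3] shift [-8.9 -0.2 -9.1] turn [  0.2 -18.9  -0.1]
(20, -60, 104) sp [12.8, 20.1, 11.8] gr [122.1, 58.8, 120.8] shift [-
[... 253 characters left out ...]
 -24.9  -0.1]
(28, -100, 128) sp [6.5, 49.8, 34.0] gr [161.3, 109.7, 171.7] shift [-12.9  -0.3 -15.1] turn [  0.2 -27.9  -0.1]
(30, -110, 145) sp [0.0, 69.8, 50.5] gr [180.0, 133.0, 195.0] shift [-13.4  -0.3 -17.5] turn [  0.2 -29.9  -0.1]
(30, -118, 165) sp [14.7, 84.4, 70.5] gr [201.3, 153.1, 215.0] shift [-14.3  -0.3 -19.5] turn [  0.2 -29.9  -0.1]
(30, -122, 185) sp [34.7, 100.3, 90.5] gr [220.9, 173.3, 235.0] shift [-14.7  -0.3 -21.5] turn [  0.2 -29.9  -0.1]
(30, -122, 205) sp [53.5, 118.0, 110.5] gr [238.8, 193.3, 255.0] shift [-14.7  -0.3 -23.5] turn [  0.2 -29.9  -0.1]
(30, -122, 215) sp [63.0, 126.9, 120.5] gr [247.9, 203.3, 265.0] shift [-14.7  -0.3 -24.5] turn [  0.2 -29.9  -0.1]
```

```bash
python3 -m handwheel '[[[1,0,0,-0.5,0,0,0],[1,-0.2,0,-1.3,0,-1.5,0],[1,-0.3,0,-2.1,0,-2.9,0],[1,-0.6,0,-3,0,-5,0],[1,-1,0,-4,0,-6.9,0],[1,-1.4,0,-4.8,0,-9,0],[1,-1.8,0,-5.6,0,-10.9,0],[1,-1.8,0,-5.6,0,-10.9,0]]]'; python3 -c "
from path import *
print(w2u(readout.state()['ee_pos'])*1000)
shot('wrist','w7');shot('scene','s7')
plan(W[3:8])"
```

```text
time: 11.92
ee_pos: [0.6729, -0.0674, 0.1476]
ee_rot: [[-0.261, 0.964, 0.055], [0.946, 0.267, -0.184], [-0.192, 0.004, -0.981]]
contact_force: [0.0, 0.2, -0.9]
grip_width: 0.0199
[[   7.52767094 -197.99342294  147.57083418]]
(11, 35, 99) sp [8.1, 25.8, 8.8] gr [82.2, 48.1, 83.2] shift [ 0.  -0.  -0.1] turn [ 0.2 -0.  -0.1]
(14, 22, 98) sp [5.4, 19.0, 7.1] gr [86.7, 49.2, 93.3] shift [-1.2 -0.1 -1. ] turn [ 0.2 -3.  -0.1]
(15, 10, 98) sp [6.0, 15.8, 6.9] gr [88.9, 46.8, 97.0] shift [-2.3 -0.1 -1.1] turn [ 0.2 -4.  -0.1]
(16, -2, 98) sp [7.1, 17.0, 6.6] gr [92.0, 47.0, 100.6] shift [-3.5 -0.1 -1.3] turn [ 0.2 -5.  -0.1]
(17, -15, 99) sp [7.9, 18.5, 7.4] gr [97.2, 49.7, 105.2] shift [-4.7 -0.1 -1.6] turn [ 0.2 -6.  -0.1]
```

View pics/w7.png

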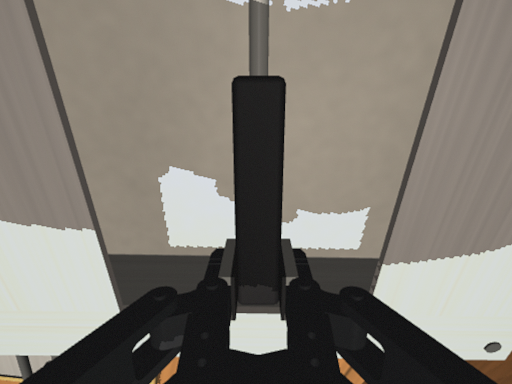

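View pics/s7.png

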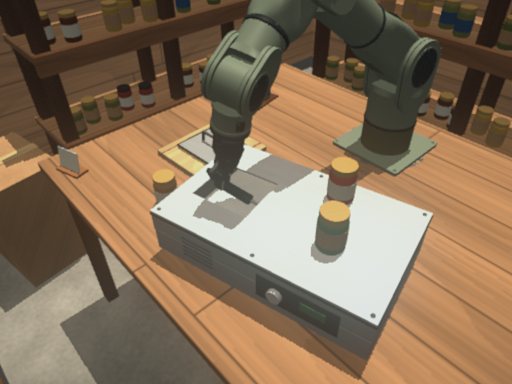

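The handle is held firmly (columns 233–285, shank at (259,40)). I check from depth that it is aligned with the tool and has not slipped.

```bash
cat >> path.py <<'E'
def align(f):
    p,d,C=load(f);P=cloud(d,C);c=eyes.get_calibration('wrist');M=np.array(c['mount'])
    K=C[0];v,u=np.mgrid[:384,:512];r=np.stack([u,v,np.ones_like(u)],-1)@np.linalg.inv(K).T*d[...,None]
    Q=r@M[:3,:3].T+M[:3,3]
    m=(abs(Q[...,1])<.008)&(Q[...,2]>-.05)&(Q[...,2]<.03)&(d>0)&(p.max(2)<60)&(Q[...,0]>.02)
    q=Q[m];k=np.polyfit(q[:,0],q[:,2],1);print('handle',m.sum(),'x',q[:,0].min(),q[:,0].max(),'slope deg',np.rad2deg(np.arctan(k[0])),'top z at 0',k[1],'y',np.median(q[:,1]))
E
python3 -c "
from path import *
align('w7')"
```

```text
handle 5874 x 0.020019064629940853 0.08792658170198199 slope deg 0.23621770161528624 top z at 0 -0.016197896320395665 y -0.00015937559069965164
```

```bash
python3 -m handwheel '[[[1,-0.6,0,-0.5,0,-1.5,0],[1,-1.2,0,-1,0,-3,0],[1,-1.7,0,-1.05,0,-3.5,0],[1,-2.3,0,-1.1,0,-4,0],[1,-2.9,0,-1.2,0,-4.5,0],[1,-3.5,0,-1.3,0,-5,0],[1,-4.1,0,-1.45,0,-5.5,0],[1,-4.7,0,-1.6,0,-6,0]]]'; python3 -c "
from path import *
print(w2u(readout.state()['ee_pos'])*1000,readout.state()['torque'])
shot('wrist','w8');align('w8')
W=[(17,-15,99),(18,-30,101),(19,-45,102),(20,-60,104),(22,-75,107),(24,-92,110),(25,-105,116),(25,-118,125),(25,-128,140),(25,-132,160),(25,-132,180),(25,-132,200)]
plan(W)"
```

```text
time: 13.02
ee_pos: [0.6841, -0.1097, 0.1716]
ee_rot: [[-0.254, 0.964, 0.081], [0.922, 0.266, -0.281], [-0.292, 0.003, -0.956]]
contact_force: [-0.3, 0.1, -0.4]
grip_width: 0.0196
[[   8.073788   -241.77223361  171.64031867]] [ 0.24105141  0.07477449 -0.02266421]
handle 5884 x 0.020002691803041643 0.08802236739593802 slope deg 0.25262387990030755 top z at 0 -0.016095278218732866 y -0.00016401129964171968
(17, -15, 99) sp [7.9, 18.5, 7.4] gr [97.2, 49.7, 105.2] shift [ 0.1 -0.1  0. ] turn [ 0.2  0.1 -0.1]
(18, -30, 101) sp [8.7, 19.8, 9.2] gr [105.0, 50.0, 110.8] shift [-1.4 -0.2 -0.1] turn [ 0.2 -0.9 -0.1]
(19, -45, 102) sp [10.9, 19.7, 10.0] gr [112.8, 53.3, 115.3] shift [-2.8 -0.2 -0.2] turn [ 0.2 -1.9 -0.1]
(20, -60, 104) sp [12.8, 20.1, 11.8] gr [122.1, 58.8, 120.8] shift [-4.3 -0.2 -0.4] turn [ 0.2 -2.9 -0.1]
(22, -75, 107) sp [15.4, 23.8, 14.3] gr [132.5, 68.7, 130.7] shift [-5.8 -0.2 -1. ] turn [ 0.1 -4.9 -0.1]
(24, -92, 110) sp [18.9, 25.7, 16.9] gr [144.1, 78.5, 140.5] shift [-7.4 -0.3 -1.7] turn [ 0.1 -6.9 -0.1]
(25, -105, 116) sp [18.9, 29.4, 22.7] gr [156.2, 88.0, 149.9] shift [-8.7 -0.3 -2.3] turn [ 0.1 -7.9 -0.2]
(25, -118, 125) sp [16.2, 38.0, 31.7] gr [171.4, 98.6, 158.9] shift [-10.3  -0.3  -2.7] turn [ 0.1 -7.9 -0.2]
(25, -128, 140) sp [12.4, 48.0, 46.7] gr [189.3, 115.4, 173.9] shift [-11.7  -0.3  -3.9] turn [ 0.1 -7.9 -0.2]
(25, -132, 160) sp [21.0, 64.9, 66.7] gr [207.5, 135.8, 193.9] shift [-12.6  -0.3  -5.7] turn [ 0.1 -7.9 -0.2]
(25, -132, 180) sp [36.9, 83.4, 86.7] gr [223.7, 155.3, 213.9] shift [-13.2  -0.3  -7.6] turn [ 0.1 -7.9 -0.2]
(25, -132, 200) sp [54.7, 101.9, 106.7] gr [240.6, 174.9, 233.9] shift [-13.8  -0.3  -9.5] turn [ 0.1 -7.9 -0.2]
```

```bash
python3 -m handwheel '[[[1,-0.7,0,-0.1,0,-0.5,0],[1,-1.4,-0.1,-0.1,0,-0.9,0],[1,-2.8,-0.2,-0.2,0,-1.9,0],[1,-4.3,-0.2,-0.4,0,-2.9,0],[1,-5.8,-0.2,-1,0,-4.9,0],[1,-7.4,-0.3,-1.7,0,-6.9,0],[1,-8.7,-0.3,-2.3,0,-7.9,0],[1,-8.7,-0.3,-2.3,0,-7.9,0]]]'; python3 -c "
from path import *
print(w2u(readout.state()['ee_pos'])*1000,readout.state()['torque'])
shot('wrist','w9');align('w9');shot('scene','s9')
W=[(25,-105,116),(25,-118,125),(25,-128,140),(25,-132,160),(25,-132,180),(25,-132,200)]
plan(W)"
```

```text
time: 14.08
ee_pos: [0.7018, -0.1854, 0.2203]
ee_rot: [[-0.239, 0.964, 0.116], [0.874, 0.265, -0.407], [-0.423, 0.004, -0.906]]
contact_force: [-0.8, -0.0, -1.2]
grip_width: 0.0198
[[   6.75077811 -319.50571124  220.25692692]] [ 0.46274052  0.16408657 -0.01957798]
handle 5890 x 0.02000632464781954 0.08818045392522386 slope deg 0.22814238231457326 top z at 0 -0.015956757573156576 y -0.0001508241034410433
(25, -105, 116) sp [18.9, 29.4, 22.7] gr [156.2, 88.0, 149.9] shift [-0.1  0.   0. ] turn [ 0.1 -0.1 -0.2]
(25, -118, 125) sp [16.2, 38.0, 31.7] gr [171.4, 98.6, 158.9] shift [-1.6 -0.  -0.2] turn [ 0.1 -0.1 -0.2]
(25, -128, 140) sp [12.4, 48.0, 46.7] gr [189.3, 115.4, 173.9] shift [-3.2 -0.  -1.2] turn [ 0.1 -0.1 -0.2]
(25, -132, 160) sp [21.0, 64.9, 66.7] gr [207.5, 135.8, 193.9] shift [-4.4 -0.  -2.8] turn [ 0.1 -0.1 -0.2]
(25, -132, 180) sp [36.9, 83.4, 86.7] gr [223.7, 155.3, 213.9] shift [-5.2 -0.  -4.6] turn [ 0.1 -0.1 -0.2]
(25, -132, 200) sp [54.7, 101.9, 106.7] gr [240.6, 174.9, 233.9] shift [-6.1 -0.  -6.4] turn [ 0.1 -0.1 -0.2]
```

View pics/w9.png

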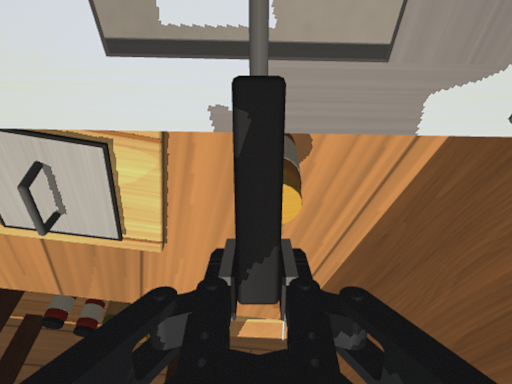

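View pics/s9.png

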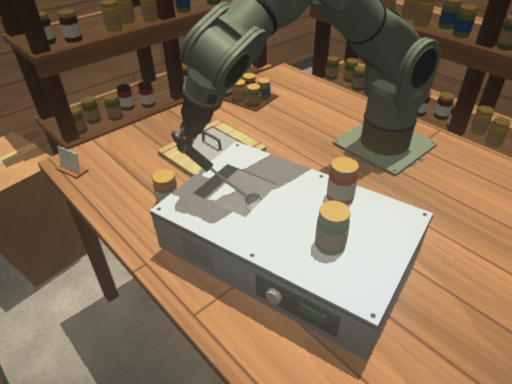

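The bowl is now in the opening (scene ~(253,200)). I continue up and out.

```bash
python3 -m handwheel '[[[1,-0.8,0,-0.1,0,0,0],[1,-1.6,0,-0.2,0,0,0],[1,-3.2,0,-1.2,0,0,0],[1,-4.4,0,-2.8,0,0,0],[1,-5.2,0,-4.6,0,0,0],[1,-6,0,-6.2,0,0,0],[1,-6,0,-6.2,0,0,0],[1,-6,0,-6.2,0,0,0]]]'; python3 -c "
from path import *
s=readout.state();print(w2u(s['ee_pos'])*1000,s['torque'],s['joint_velocities'])
shot('wrist','w10');align('w10');p,d,C=shot('scene','s10');shot('top','t10')
# spoon points from scene depth
P=cloud(d,C);U=w2u(P.reshape(-1,3)).reshape(P.shape)
R=np.array(s['ee_rot']);Q=(P-s['ee_pos'])@R
m=(abs(Q[...,1])<.036)&(Q[...,0]>.10)&(Q[...,0]<.30)&(abs(Q[...,2])<.03)&(d>0)
print('bowl pts',m.sum(),'zmin',P[m][:,2].min(),np.percentile(P[m][:,2],[2,50]),'uy max',U[m][:,1].max(),'tool x max',Q[m][:,0].max())
"
```

```text
time: 15.18
ee_pos: [0.7086, -0.2121, 0.2999]
ee_rot: [[-0.24, 0.964, 0.114], [0.875, 0.266, -0.405], [-0.421, 0.002, -0.907]]
contact_force: [0.5, 0.5, -2.1]
grip_width: 0.0202
[[   6.82394928 -346.99970482  299.88041001]] [ 0.46215789  0.13317979 -0.01604603] [-0.00196228  0.00610891  0.00028791  0.00412459 -0.00266295  0.00131326
  0.00011013]
handle 5890 x 0.02000783441095319 0.08816751634034241 slope deg 0.17952711101174157 top z at 0 -0.015886209140622814 y -0.00015202853757262434
bowl pts 514 zmin 0.1934871653382444 [0.19529958 0.21003458] uy max -0.09573912106524908 tool x max 0.2689105213507193
```

View pics/s10.png

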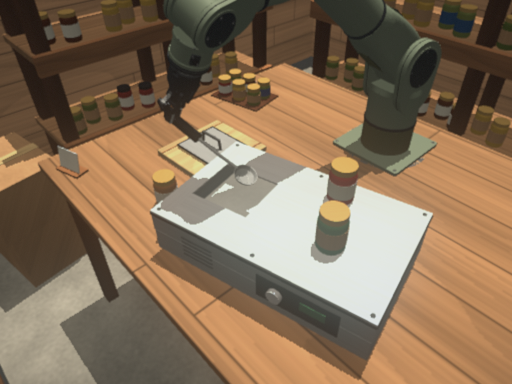

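View pics/t10.png

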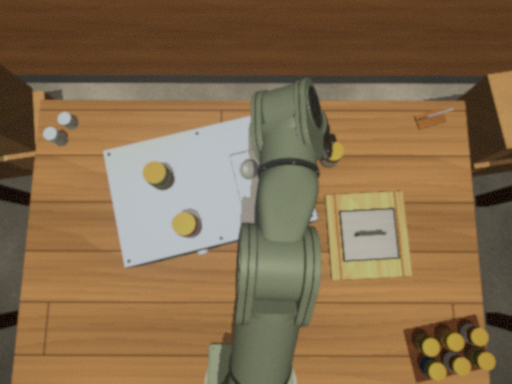

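The spoon is clear of the opening, with its lowest point about 43 mm above the deck. The jars stand at their first pixel positions, and the cover lies centred on the board. I let the arm settle.

```bash
python3 -m handwheel '[[[1,0,0,0,0,0,0],[1,0,0,0,0,0,0],[1,0,0,0,0,0,0],[1,0,0,0,0,0,0]]]'; python3 -c "
from path import *
s=readout.state();print(s['ee_pos'],np.abs(s['joint_velocities']).max())
shot('wrist','w11');align('w11')
p,d,C=load('t10');P=cloud(d,C)
m=((P[...,2]>.028)&(P[...,2]<.045)).astype(np.uint8);m[:,:330]=0;m[:190]=0;m[:,412:]=0;m[290:]=0
c=max(cv2.findContours(m,0,2)[0],key=cv2.contourArea);print('cover',cv2.minAreaRect((onplane(C,c[:,0],.032)[:,:2]*1000).astype(np.float32)))
a=load('top0')[0].astype(int);b=p.astype(int)
print('jar diffs',[np.abs(a[y0:y1,x0:x1]-b[y0:y1,x0:x1]).mean() for x0,x1,y0,y1 in((140,172,158,190),(170,200,208,240))])
arm.hand_in()"
```

```text
time: 15.82
ee_pos: [0.7086, -0.2119, 0.3001]
ee_rot: [[-0.24, 0.964, 0.114], [0.875, 0.266, -0.405], [-0.421, 0.002, -0.907]]
contact_force: [0.3, -0.7, -1.9]
grip_width: 0.0196
[ 0.70863874 -0.21194015  0.30005424] 0.0006612364316966904
handle 5880 x 0.02001149163568216 0.08817846459087096 slope deg 0.23539645794885286 top z at 0 -0.015966798006152024 y -0.00015211925868795293
cover ((477.7635192871094, -382.9916076660156), (165.12857055664062, 181.65817260742188), 3.2084946632385254)
jar diffs [np.float64(4.787109375), np.float64(4.748263888888889)]
the job is handed in; nothing more can be done
```

I lifted the cover off and laid it handle up in the middle of the board. Then I drew the spoon out slantwise, handle first, and handed the job in at about 16 s of the 67 s allowed.

- **Cover:** it lies within about 1 mm of the board's centre and is squared to it.
- **Spoon:** it is held still in the gripper at about 25° tilt, with no slip seen between the grasp and the end. Its lowest point is about 43 mm above the deck, and the wrist reads only about the spoon's weight.
- **Jars:** the two on the deck look the same as in the first top picture. The amber jar, partly hidden by the arm in the last views, was judged only by eye and looks unmoved.
- **Forces:** the largest reading printed at the end of a move was 7.5 N upward, with the fingertips at the well floor while gripping. I did not check the readings within the moves.
- **Finger opening:** it read about 2 mm below the true thickness of both the cover's bar and the spoon handle, so I took that as a sensor offset.
- **Disagreement:** no other check failed or disagreed.

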